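Pack the underglaze jars into the divided case and shut it

ROBOT

A 7-joint arm with a two-finger parallel gripper is mounted at the origin on a cart in front of the work surface, level with it; the furniture and walls round the work are solid. World frame = base frame: x ahead of the robot, y to its left, z up, the work surface at z = 0. Lengths are in m, angles in rad, forces in N, time in s.
With the tool pointing down it reaches from about 0.425 to 0.875 m from the base axis. Payload 8.4 kg.
Tool frame: the origin (TCP) lies on the centre line of the jaws, within the pads' length; the fingertips stand 19 mm ahead of it and the grasp point (between the pads) is the TCP; z points along the fingers, y is the line along which they close (so a half turn about z gives the same grasp; the last joint's range is limited). The gripper opens to 87 mm and grips with 3 to 60 N. Pads are 19 mm wide; open, the fingers measure 117 mm over their backs; the gripper's body (75 mm by 190 mm) begins 51 mm behind the grasp point.
Start: joints at [1.185, 0.333, 0.04, 1.465, -0.013, 1.343, -0.059], TCP at [0.184, -0.623, 0.242] pointing down, gripper open.
Joint ranges: [-2.58, 2.58], [-0.38, 2.09], [-1.3, 1.39], [0.25, 2.4], [-1.5, 4.64], [0.08, 2.09], [-2.65, 2.65]. Speed limits (rad/s): [2.22, 2.22, 2.79, 2.79, 3.14, 3.14, 3.14].

INTERFACE

Orientations are given as a unit quaternion [x, y, z, w].
In Python, from plant import sense, read_camera, job_done gives the robot as it stands. The module is installed in compiled form; this text tells all that it offers.
- The arm moves only by the tool jog_arm, never from a script. Its argument "steps" is a list of rows, each a list of 5 numbers: the shift along the tool's x, y, z in m, then the turn about the tool's z in degrees, then the opening, from 0 (shut) to 1 (fully open). In form: [[dx, dy, dz, spin, claw], ...]. A call has 1 to 12 rows; each row is the pose to reach, as a shift and turn from the pose commanded when the call began, along the tool's axes at that moment; what a row does not reach only later rows make up. A row lasts 1/10 s, in which the tool goes at most 50 mm and 8.59 degrees, less where a joint would pass 70% of its speed; a pose out of reach is approached as far as the arm can. A call with a gripper value outside its range is refused whole. The fingers move at their own pace and stop on an object; "grip_force" is the grip in N (left out, the last holds). Time passes only in rows, so rows that repeat a pose let the fingers close. It gives the time, the measured TCP pose, the force, the opening and the grip force at its end, in the units of the state.
- sense(): the state, without advancing time (a new reading comes with each control period).
- read_camera(name): name is "scene" or "side" or "wrist"; returns a dict with "image" (400x640x3 uint8, red, green, blue), "camera_matrix" (3x3 intrinsics, pixels), "k1" (the pictures are not rectified: a ray, as slopes to the right and down, at radius r is drawn at 1 + k1 r^2 times it, then the intrinsics apply), "R" (3x3) and "t" (3): a world point X has camera coordinates R X + t; the wrist camera has in their place "hand_eye" (4x4, takes a point from camera to tool coordinates, whose origin is the TCP and whose axes are the flange's). Camera axes: x right, y down, z forward; pixel columns grow to the right and rows downward; lengths in m; the calibration is good to about 2 mm. A picture is of the moment at which its call begins: read the wrist's pose just before it. There is no depth.
- job_done(): hands the job in; it is judged then, once.
The state is a dict: "time_s": time; "qpos": joint angles; "dq": joint speeds; "tau": joint torques, N m; "tool_pos": TCP position; "ee_rot": TCP orientation; "wrist_force": force on the tool from outside, world axes, zero at the start; "ft_torque": the same for the moment, N m; "opening": opening from 0.0 (shut) to 1.0 (fully open); "gripper_force": force on a finger pad.
Only numpy, scipy, OpenCV 4.12 (cv2) and the standard library are available. Lean on these libraries where they do the work, as an engineer would, in place of code of your own. Each camera call takes 0.05 s, during which the arm holds its last target. There are 200 camera calls.

TASK

Pack the three loose underglaze jars that stand to the left of the divided wooden case (not the rows at the back) into it: each upright and right down in an empty cell of its own, beside the jar that is already packed. Then swing the lid over and shut it fully, leaving the other things on the table where they stand.

Things in the scene. Friction and masses are not known exactly. Their poses are not given: they have to be found in the camera images.
- jar_a_mid (a point): underglaze jar, one of three alike that stand loose on the table: upright plastic cylinder 82-83 mm tall, body 52 mm in diameter, ribbed screw cap 55 mm in diameter that takes up the top 16 mm; 0.10 to 0.22 kg. The point is at its centre, 41 mm above its underside. Fixed pails and tubs up to 0.2 m tall stand 0.1 m and more beyond the jars, far and left
- jar_b_mid (a point): underglaze jar, one of three alike that stand loose on the table: upright plastic cylinder 82-83 mm tall, body 52 mm in diameter, ribbed screw cap 55 mm in diameter that takes up the top 16 mm; 0.10 to 0.22 kg. The point is at its centre, 41 mm above its underside. Fixed pails and tubs up to 0.2 m tall stand 0.1 m and more beyond the jars, far and left
- jar_c_mid (a point): underglaze jar, one of three alike that stand loose on the table: upright plastic cylinder 82-83 mm tall, body 52 mm in diameter, ribbed screw cap 55 mm in diameter that takes up the top 16 mm; 0.10 to 0.22 kg. The point is at its centre, 41 mm above its underside. Fixed pails and tubs up to 0.2 m tall stand 0.1 m and more beyond the jars, far and left
- jar_packed_mid (a point): a jar of the same kind and size that already stands in one of the case's four cells; the point is at its centre, 41 mm above its underside
- case: wooden jar case, fixed: base 98 (its x) x 277 mm (y), outer walls 7 mm thick, 48 mm tall, lid hinged on the +x rim. At the hinge side a row along y of four 62 x 62 mm cells, in front of it a 17 mm brush trough; dividers 5 mm thick, tops 40 mm above the table. Cell floors 5 mm above it: a packed jar stands 40 mm proud of the walls. Origin: centre of underside; x away from the robot, z up
- cell0 (a point): centre of the floor of cell 0 of the case (5 mm above the table, 11 mm along the case's x from its origin); cells 0 to 3 run along the case's y, 67 mm apart
- cell1 (a point): centre of the floor of cell 1 of the case (5 mm above the table, 11 mm along the case's x from its origin); cells 0 to 3 run along the case's y, 67 mm apart
- cell2 (a point): centre of the floor of cell 2 of the case (5 mm above the table, 11 mm along the case's x from its origin); cells 0 to 3 run along the case's y, 67 mm apart
- cell3 (a point): centre of the floor of cell 3 of the case (5 mm above the table, 11 mm along the case's x from its origin); cells 0 to 3 run along the case's y, 67 mm apart
- lid (a joint): lid angle, rad: 0 shut, grows as it opens, about 3.1 folded right over, upside down behind the case. Hinge friction 0.085 N m: left alone it sinks shut from below about 0.4 rad, falls back open from above about 1.7, stays put between. A tray 98 x 277 x 46 mm, walls 4 mm, 0.25 kg; its top is 94 mm above the table when shut. It covers jars standing on the cell floors with 2 mm to spare
- lid_hinge (a point): middle of the hinge line, on the far upper edge of the case (49 mm along the case's x from its origin, 48 mm up); the hinge line runs along the case's y
- lid_pull (a point): centre of the brass pull on the lid's front, in its middle: button 22 mm in diameter, 18 mm long, on an 11 mm stem, its centre 30 mm out from the lid's front wall. It lies 128 mm from the hinge line along the lid and 16 mm towards the lid's top: 64 mm high in front of the case when shut, about 32 mm high behind it when folded over
- pot_mid (a point): bystander: squat white pot with a black screw lid, 52 mm in diameter, 43 mm tall (about half a jar's height), standing among the jars; the point is at its centre
- cup_mid (a point): bystander: open terracotta-coloured bisque beaker, 65 mm across the rim, 59 mm tall, standing among the jars; the point is at its centre

How it is judged:
On the way:
1. all three jars stand in cells of the case while the lid is still open ((horizontal distance between jar_a_mid and cell0 below 0.011 m or horizontal distance between jar_a_mid and cell1 below 0.011 m or horizontal distance between jar_a_mid and cell2 below 0.011 m or horizontal distance between jar_a_mid and cell3 below 0.011 m) and z of each of jar_a_mid, jar_b_mid, jar_c_mid in the frame of case below 0.053 m and angle between each of jar_a_mid, jar_b_mid, jar_c_mid's own z axis and vertical below 0.15 rad and (horizontal distance between jar_b_mid and cell0 below 0.011 m or horizontal distance between jar_b_mid and cell1 below 0.011 m or horizontal distance between jar_b_mid and cell2 below 0.011 m or horizontal distance between jar_b_mid and cell3 below 0.011 m) and (horizontal distance between jar_c_mid and cell0 below 0.011 m or horizontal distance between jar_c_mid and cell1 below 0.011 m or horizontal distance between jar_c_mid and cell2 below 0.011 m or horizontal distance between jar_c_mid and cell3 below 0.011 m) and value of joint lid above 1.5 rad), for 0.2 s.
At the end, for the whole second after the job is handed in: all four jars stand in cells of the case, each within 11 mm of its cell's centre, its foot within 7 mm of the cell floor and tilted less than 0.15 rad, and the lid is shut to within 0.04 rad ((horizontal distance between jar_a_mid and cell0 below 0.011 m or horizontal distance between jar_a_mid and cell1 below 0.011 m or horizontal distance between jar_a_mid and cell2 below 0.011 m or horizontal distance between jar_a_mid and cell3 below 0.011 m) and z of each of jar_a_mid, jar_b_mid, jar_c_mid, jar_packed_mid in the frame of case below 0.053 m and angle between each of jar_a_mid, jar_b_mid, jar_c_mid, jar_packed_mid's own z axis and vertical below 0.15 rad and (horizontal distance between jar_b_mid and cell0 below 0.011 m or horizontal distance between jar_b_mid and cell1 below 0.011 m or horizontal distance between jar_b_mid and cell2 below 0.011 m or horizontal distance between jar_b_mid and cell3 below 0.011 m) and (horizontal distance between jar_c_mid and cell0 below 0.011 m or horizontal distance between jar_c_mid and cell1 below 0.011 m or horizontal distance between jar_c_mid and cell2 below 0.011 m or horizontal distance between jar_c_mid and cell3 below 0.011 m) and (horizontal distance between jar_packed_mid and cell0 below 0.011 m or horizontal distance between jar_packed_mid and cell1 below 0.011 m or horizontal distance between jar_packed_mid and cell2 below 0.011 m or horizontal distance between jar_packed_mid and cell3 below 0.011 m) and value of joint lid below 0.04 rad); the robot touches nothing.
It fails at once if the squat pot among the jars is shifted by more than 30 mm or tipped over (distance of pot_mid from where it was at the start of the episode above 0.03 m or angle between pot_mid's own z axis and vertical above 0.6 rad).
It fails at once if the beaker among the jars is shifted by more than 30 mm or tipped over (distance of cup_mid from where it was at the start of the episode above 0.03 m or angle between cup_mid's own z axis and vertical above 0.6 rad).
It also fails if it takes over 72 s, if anything falls off the work surface, if the arm or the gripper's body presses on something with over 40 N, if the wrist force passes 120 N, or if a joint passes its speed limit or range.

## Working session

There is one attempt and no reset: what is moved stays moved. The work goes in short steps, Python scripts to look and compute and a tool call to move; the robot and the scene stay as the last step left them, time stands still between calls to the robot, and variables do not carry over. Pictures are saved under pics/ and viewed, at most 10 in all, crops included, and the job is handed in when it is done.

Besides the shell and the picture viewer there is one more tool, called after "Request:" as a command line: name --pt "numbers of a row" for each row, then --argument value for the rest. jog_arm: Moves the arm, as the interface text tells. Its arguments: {"type":"object","properties":{"steps":{"type":"array"},"grip_force":{"type":"number"}},"required":["steps"]}

```bash
mkdir -p pics; cat > h.py <<'E'
import numpy as np, cv2
from plant import sense, read_camera, job_done
from scipy.spatial.transform import Rotation as Ro
def ext(c,s=None):
    if 'R' in c: return np.array(c['R']),np.array(c['t'])
    T=np.eye(4);T[:3,:3]=Ro.from_quat(s['ee_rot']).as_matrix();T[:3,3]=s['tool_pos']
    M=np.linalg.inv(T@np.array(c['hand_eye']));return M[:3,:3],M[:3,3]
def proj(c,X,s=None):
    R,t=ext(c,s);p,_=cv2.projectPoints(np.array(X,float).reshape(-1,1,3),cv2.Rodrigues(R)[0],t,np.array(c['camera_matrix']),np.array([c['k1'],0,0,0.]));return p[:,0]
def unproj(c,uv,z,s=None):
    R,t=ext(c,s);n=cv2.undistortPoints(np.array(uv,float).reshape(-1,1,2),np.array(c['camera_matrix']),np.array([c['k1'],0,0,0.]))[:,0]
    d=np.c_[n,np.ones(len(n))]@R;o=-R.T@t;return o+d*((z-o[2])/d[:,2])[:,None]
def snap(n,f):
    s=sense();c=read_camera(n);cv2.imwrite('pics/'+f,c['image'][:,:,::-1]);return s,c
E
python3 - <<'E'
from h import *
import pickle
s=sense();print(s)
d={n:snap(n,n+'0.png') for n in('scene','side','wrist')};pickle.dump(d,open('d0.pkl','wb'))
for n in('scene','side'):
    R,t=ext(d[n][1]);print(n,-R.T@t,R[2])
E
```

```text
{'time_s': 0.0, 'qpos': array([ 1.184811  ,  0.33390263,  0.03985448,  1.46626341, -0.01339607,
        1.34328611, -0.0584968 ]), 'dq': array([-5.43510855e-05, -8.39795189e-04,  1.53745113e-03,  1.11240352e-03,
        2.73838642e-04, -4.30725491e-04,  3.65682345e-04]), 'tau': array([ 2.34441395e-04, -6.56367445e+01,  1.33533977e+00, -4.03799200e+01,
       -5.96537674e-02,  4.49232920e-02,  1.37072657e-04]), 'tool_pos': array([ 0.18372777, -0.62304353,  0.24066817]), 'ee_rot': array([ 9.89736189e-01,  1.42904311e-01, -1.65916861e-04, -7.79416171e-04]), 'wrist_force': array([-0.59142523, -0.26022745, -0.64154108]), 'ft_torque': array([0.03999127, 0.05873259, 0.00667831]), 'gripper_force': 0.0, 'opening': 0.9985245031766554}
scene [-0.32075209 -0.52586789  0.69281401] [ 0.66776722  0.53470651 -0.51785702]
side [ 0.99314218 -0.10395744  0.71824836] [-0.59784821  0.24902055 -0.761949  ]
```

View pics/scene0.png

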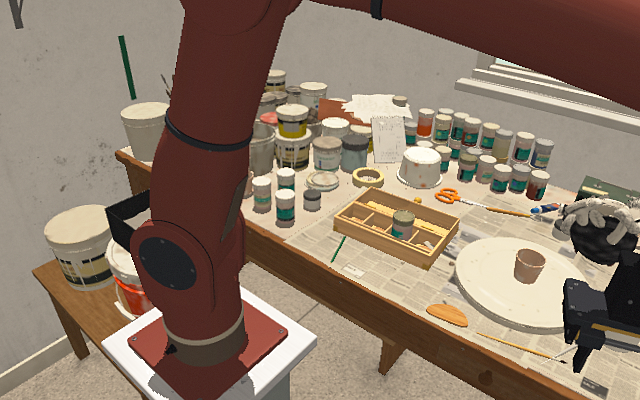

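View pics/side0.png

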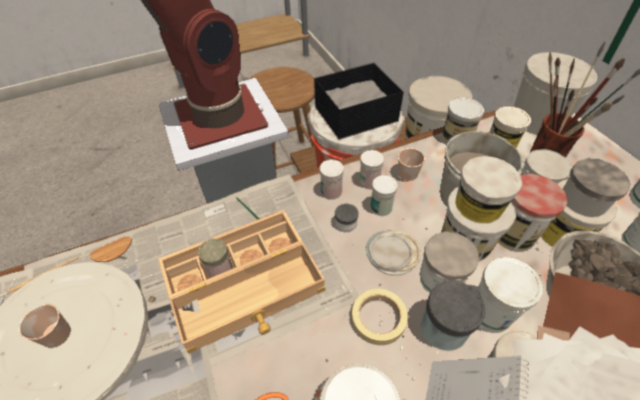

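The scene view shows the case open with one packed jar at (403,223) and three jars at about (262,190), (286,180) and (286,205). The side view shows the jars at (332,180), (372,168) and (384,195), the pot at (346,217), the beaker at (410,165), and the pull behind the case at (263,324). I'll zoom in to measure.

```bash
python3 - <<'E'
import cv2
a=cv2.imread('pics/side0.png')[145:355,150:430]
cv2.imwrite('pics/c1.png',cv2.resize(a,None,fx=2.85,fy=2.85,interpolation=cv2.INTER_CUBIC))
a=cv2.imread('pics/scene0.png')[155:285,240:480]
cv2.imwrite('pics/c2.png',cv2.resize(a,None,fx=3.3,fy=3.3,interpolation=cv2.INTER_CUBIC))
E
```

```text
(no output)
```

View pics/c1.png

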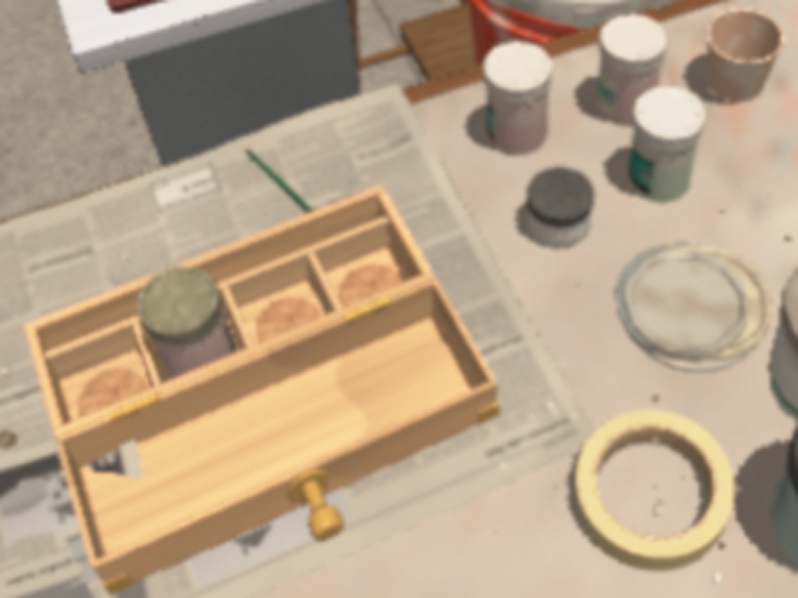

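View pics/c2.png

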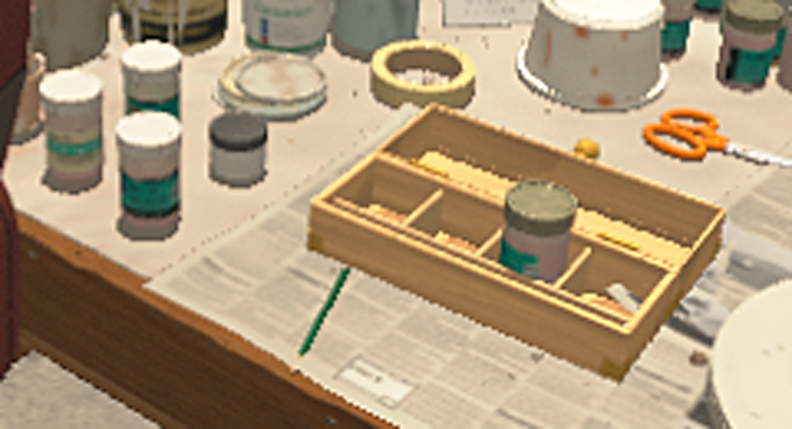

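The crops show the case rim corners, in crop 1 at (30,325), (380,190), (432,283) and (62,437). The white cap tops are near (519,64), (634,40) and (669,113), the pot at (560,205), the beaker at (742,50) and the pull button at (325,518).

```bash
python3 - <<'E'
from h import *
import pickle
from scipy.optimize import least_squares
d=pickle.load(open('d0.pkl','rb'));S=d['side'][1];C=d['scene'][1]
p1=lambda *a:np.array(a,float)/2.85+[150,145]
p2=lambda *a:np.array(a,float)/3.3+[240,155]
w=lambda p,L:p[:2]+np.array(L)@np.array([[np.cos(p[2]),np.sin(p[2])],[-np.sin(p[2]),np.cos(p[2])]])
Ls=[[-.049,-.1385],[-.049,.1385],[.049,.1385],[.049,-.1385]]
us=p1((28,325),(380,189),(432,283),(60,437));
Lc=[[-.049,.1385],[-.049,-.1385]];uc=p2((310,204),(627,332))
f=lambda p:np.r_[(proj(S,np.c_[w(p,Ls),np.full(4,.048)])-us).ravel(),(proj(C,np.c_[w(p,Lc),np.full(2,.048)])-uc).ravel()]
r=least_squares(f,[.5,0,0]);print('case',r.x,np.abs(r.fun).round(1));p=r.x
for i in range(4):print('cell',i,w(p,[[.011,67e-3*(i-1.5)]]))
print('packed',unproj(S,p1((180,302)),.088),unproj(C,p2((541,207)),.088))
print('pull',w(p,[[.177,0]]),unproj(S,p1((325,518)),.032))
a=unproj(S,p1((519,66),(634,41),(669,114)),.0825);b=unproj(C,p2((72,87),(150,128),(151,59)),.0825)
print(a,b)
print('pot',unproj(S,p1((560,196)),.043),'cup',unproj(S,p1((743,36)),.059))
print('table edge',unproj(S,p1((406,95)),0), unproj(S,p1((700,5)),0))
q=np.array(sense()['tool_pos']);print(Ro.from_quat(sense()['ee_rot']).as_matrix().round(3))
E
```

```text
case [ 0.51404123 -0.09781913  0.04525251] [1.7 0.2 1.1 1.5 1.8 1.5 2.  0.5 0.1 2.4 0.6 1. ]
cell 0 [[ 0.52957629 -0.19771863]]
cell 1 [[ 0.52654541 -0.13078722]]
cell 2 [[ 0.52351453 -0.06385581]]
cell 3 [[0.52048364 0.0030756 ]]
packed [[ 0.52861467 -0.13000857  0.088     ]] [[ 0.51147819 -0.13807556  0.088     ]]
pull [[ 0.69086003 -0.08981217]] [[ 0.68580942 -0.08851994  0.032     ]]
[[0.41748479 0.17280183 0.0825    ]
 [0.43080303 0.26971312 0.0825    ]
 [0.51273197 0.2548213  0.0825    ]] [[0.41774021 0.26590679 0.0825    ]
 [0.41136797 0.16883087 0.0825    ]
 [0.49911818 0.24870064 0.0825    ]]
pot [[0.52208473 0.15863828 0.043     ]] cup [[0.44332413 0.36992854 0.059     ]]
table edge [[0.33349993 0.1029995  0.        ]] [[0.34096436 0.39859287 0.        ]]
[[ 0.959  0.283 -0.   ]
 [ 0.283 -0.959  0.001]
 [-0.    -0.001 -1.   ]]
```

```bash
cat >> h.py <<'E'
def go(pts,s=None):
    """pts: (x,y,z,tool-y angle deg) -> rows, from measured pose"""
    s=s or sense();R=Ro.from_quat(s['ee_rot']).as_matrix();a0=np.degrees(np.arctan2(R[1,1],R[0,1]))
    for x,y,z,a in pts:
        dd=R.T@(np.array([x,y,z])-s['tool_pos']);sp=-((a-a0+180)%360-180)
        print('row',dd.round(4),round(sp,1),'for',(x,y,z,a))
E
python3 - <<'E'
from h import *
go([(.52,-.3,.3,-35),(.47,.15,.33,2.6)])
E
```

```text
row [ 0.4139 -0.2149 -0.0589] -38.6 for (0.52, -0.3, 0.3, -35)
row [ 0.4932 -0.6607 -0.0883] -76.2 for (0.47, 0.15, 0.33, 2.6)
```

Request:
jog_arm --pt "0.414 -0.215 -0.059 -38.6 1" --pt "0.414 -0.215 -0.059 -38.6 1" --pt "0.414 -0.215 -0.059 -38.6 1" --pt "0.414 -0.215 -0.059 -38.6 1" --pt "0.414 -0.215 -0.059 -38.6 1" --pt "0.414 -0.215 -0.059 -38.6 1" --pt "0.414 -0.215 -0.059 -38.6 1" --pt "0.414 -0.215 -0.059 -38.6 1" --pt "0.414 -0.215 -0.059 -38.6 1" --pt "0.414 -0.215 -0.059 -38.6 1"

```text
time_s: 1.15
tool_pos: [0.5237, -0.2949, 0.3011]
ee_rot: [0.885, 0.465, 0.001, -0.0]
wrist_force: [0.2, -0.3, 1.5]
opening: 1.003
gripper_force: 0.0
```

```bash
python3 - <<'E'
from h import *
print(sense()['time_s'],sense()['tool_pos'])
go([(.47,.15,.33,2.6)])
E
```

```text
1.15 [ 0.52370195 -0.29486219  0.30105184]
row [ 0.3357 -0.2968 -0.0282] -37.2 for (0.47, 0.15, 0.33, 2.6)
```

Request:
jog_arm --pt "0.336 -0.297 -0.028 -37.2 1" --pt "0.336 -0.297 -0.028 -37.2 1" --pt "0.336 -0.297 -0.028 -37.2 1" --pt "0.336 -0.297 -0.028 -37.2 1" --pt "0.336 -0.297 -0.028 -37.2 1" --pt "0.336 -0.297 -0.028 -37.2 1" --pt "0.336 -0.297 -0.028 -37.2 1" --pt "0.336 -0.297 -0.028 -37.2 1" --pt "0.336 -0.297 -0.028 -37.2 1" --pt "0.336 -0.297 -0.028 -37.2 1" --pt "0.336 -0.297 -0.028 -37.2 1" --pt "0.336 -0.297 -0.028 -37.2 1"

```text
time_s: 2.35
tool_pos: [0.4695, 0.1443, 0.3283]
ee_rot: [0.694, 0.72, -0.0, -0.0]
wrist_force: [-0.4, -0.4, -0.8]
opening: 0.998
gripper_force: 0.0
```

```bash
python3 - <<'E'
from h import *
import pickle
s,c=snap('wrist','w1.png');pickle.dump((s,c),open('w1.pkl','wb'))
for n,X in dict(j1=(.415,.171,.0825),j2=(.425,.268,.0825),j3=(.507,.252,.0825),pot=(.522,.158,.043)).items(): print(n,proj(c,[X],s))
R,t=ext(c,s);print(-R.T@t,R[2],s['tool_pos'])
E
```

```text
j1 [[279.12217133 157.91555137]]
j2 [[287.32933392  83.62897308]]
j3 [[349.43518376  99.01425873]]
pot [[352.36110497 166.3203413 ]]
[0.46654746 0.21515426 0.47103417] [ 0.00915439 -0.25687973 -0.96640002] [0.46950053 0.14432995 0.32825669]
```

View pics/w1.png

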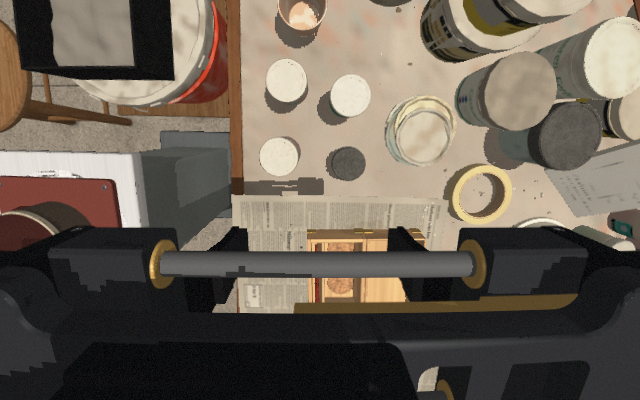

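The wrist view shows the caps at (279,156), (286,80) and (350,96), the pot at (347,163) and the nearest tub edge at (458,90).

```bash
python3 - <<'E'
from h import *
import pickle
s,c=pickle.load(open('w1.pkl','rb'));g=cv2.cvtColor(c['image'],cv2.COLOR_RGB2GRAY)
h=cv2.HoughCircles(cv2.resize(g,None,fx=3,fy=3,interpolation=cv2.INTER_CUBIC),cv2.HOUGH_GRADIENT,1.2,90,param1=120,param2=25,minRadius=50,maxRadius=75)
P=h[0]/3;P=P[(P[:,0]>250)&(P[:,0]<370)&(P[:,1]<185)];print(P)
print(unproj(c,P[:,:2],.0825,s)[:,:2])
print(unproj(c,[(279,156),(286,80),(350,96)],.0825,s)[:,:2],unproj(c,[(347,163)],.043,s),unproj(c,[(458,90)],.12,s))
go([(.415,.171,.2,2.6),(.415,.171,.072,2.6)])
E
```

```text
[[348.20004   163.8        17.386667 ]
 [279.00003   157.00002    19.026667 ]
 [302.6         6.2000003  23.866667 ]
 [287.00003    80.6        21.186666 ]
 [349.80002    95.80001    20.426666 ]]
[[0.51086289 0.16654587]
 [0.41482439 0.17225382]
 [0.44231906 0.35987252]
 [0.42451423 0.27171118]
 [0.50722211 0.2560474 ]]
[[0.41481698 0.1736279 ]
 [0.4232037  0.27240325]
 [0.50750089 0.25580853]] [[0.51345441 0.16275236 0.043     ]] [[0.63236205 0.26511242 0.12      ]]
row [ 0.029  -0.0535  0.1283] -0.5 for (0.415, 0.171, 0.2, 2.6)
row [ 0.029  -0.0534  0.2563] -0.5 for (0.415, 0.171, 0.072, 2.6)
```

Request:
jog_arm --pt "0.029 -0.0535 0.05 0 1" --pt "0.029 -0.0535 0.1 0 1" --pt "0.029 -0.0535 0.15 0 1" --pt "0.029 -0.0535 0.2 0 1" --pt "0.029 -0.0535 0.23 0 1" --pt "0.029 -0.0535 0.256 0 1" --pt "0.029 -0.0535 0.256 0 1" --pt "0.029 -0.0535 0.256 0 1" --grip_force 20

```text
time_s: 3.2
tool_pos: [0.4151, 0.1719, 0.0731]
ee_rot: [0.694, 0.72, -0.0, -0.0]
wrist_force: [-0.1, -0.9, 1.1]
opening: 1.002
gripper_force: 0.0
```

```bash
python3 - <<'E'
from h import *
print(sense()['tool_pos'],sense()['wrist_force'])
go([(.415,.172,.07,2.6)])
E
```

```text
[0.41512038 0.17190818 0.07314998] [-0.08717306 -0.89255061  1.1141585 ]
row [ 0.0001 -0.0001  0.0032] -0.4 for (0.415, 0.172, 0.07, 2.6)
```

Request:
jog_arm --pt "0 0 0.001 0 0.5" --pt "0 0 0.001 0 0.5" --pt "0 0 0.001 0 0.5" --pt "0 0 0.001 0 0.5" --pt "0 0 0.001 0 0.5" --pt "0 0 0.001 0 0.5" --pt "0 0 -0.03 0 0.5" --pt "0 0 -0.07 0 0.5" --pt "0 0 -0.12 0 0.5" --pt "0 0 -0.12 0 0.5" --pt "0 0 -0.12 0 0.5"

```text
time_s: 4.3
tool_pos: [0.4152, 0.1723, 0.1933]
ee_rot: [0.693, 0.721, 0.001, 0.001]
wrist_force: [-0.2, -0.3, -2.3]
opening: 0.612
gripper_force: 20.0
```

```bash
python3 - <<'E'
from h import *
print(sense()['tool_pos'],sense()['wrist_force'])
go([(.5205,.003,.193,2.6)])
E
```

```text
[0.4152304  0.1723248  0.19327724] [-0.19188145 -0.25127472 -2.2748567 ]
row [-0.1733  0.0987  0.0006] -0.4 for (0.5205, 0.003, 0.193, 2.6)
```

Request:
jog_arm --pt "-0.05 0.03 -0.04 0 0.5" --pt "-0.1 0.06 -0.08 0 0.5" --pt "-0.15 0.09 -0.12 0 0.5" --pt "-0.2 0.1 -0.14 0 0.5" --pt "-0.25 0.1 -0.14 0 0.5" --pt "-0.3 0.1 -0.14 0 0.5" --pt "-0.35 0.1 -0.14 0 0.5" --pt "-0.4 0.1 -0.14 0 0.5" --pt "-0.43 0.1 -0.14 0 0.5" --pt "-0.43 0.1 -0.14 0 0.5" --pt "-0.43 0.1 -0.14 0 0.5" --pt "-0.43 0.1 -0.14 0 0.5"

```text
time_s: 5.5
tool_pos: [0.5308, -0.2539, 0.3299]
ee_rot: [0.694, 0.72, -0.0, -0.002]
wrist_force: [0.2, 1.3, -1.9]
opening: 0.614
gripper_force: 20.0
```

```bash
python3 - <<'E'
from h import *
import pickle
s,c=snap('wrist','w2.png');pickle.dump((s,c),open('w2.pkl','wb'));print(s['dq'].round(3))
cv2.imwrite('pics/w2c.png',cv2.resize(c['image'][0:230,180:486,::-1],None,fx=2.6,fy=2.6,interpolation=cv2.INTER_CUBIC))
E
```

```text
[-0.024 -0.028 -0.037  0.006 -0.01   0.002 -0.004]
```

View pics/w2c.png

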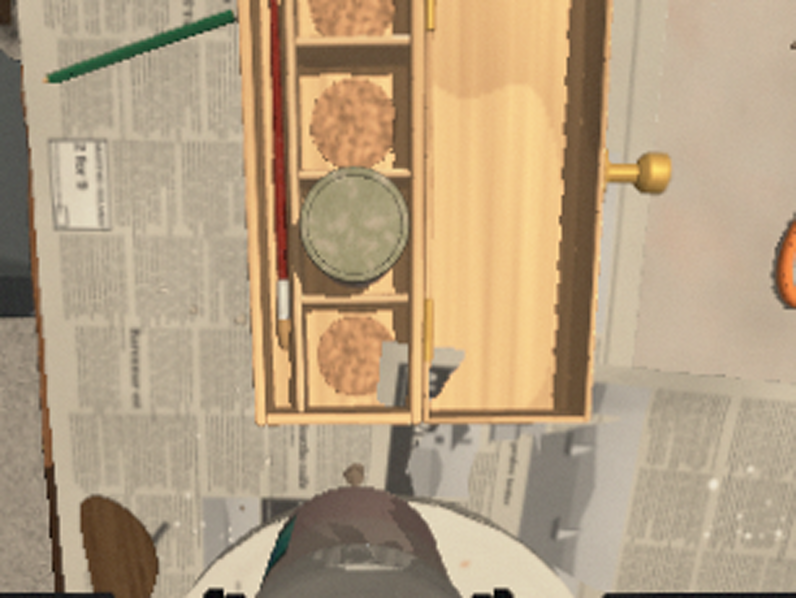

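The case is clear in this crop. Its dividers run through (356,298), (356,173) and (356,41), the packed cap is at (355,225), the pull button at (655,172), the front corner at (258,422) and the hinge end at (421,420). There is a loose foil scrap or label print by cell 0, and a brush in the trough.

```bash
python3 - <<'E'
from h import *
import pickle
from scipy.optimize import least_squares
s,c=pickle.load(open('w2.pkl','rb'))
F=[(258,422,-.049,-.1385,.048),(420,421,.049,-.1385,.048),(356,298,.011,-.067,.04),(356,173,.011,0,.04),(356,41,.011,.067,.04),(353,125,.011,.0335,.005),(357,355,.011,-.1005,.005),(655,172,.177,0,.032),(427,150,.049,.012,.048)]
F=np.array(F);uv=F[:,:2]/2.6+[180,0]
def X(p):
    cc,ss=np.cos(p[2]),np.sin(p[2]);return np.c_[p[0]+cc*F[:,2]-ss*F[:,3],p[1]+ss*F[:,2]+cc*F[:,3],F[:,4]]
r=least_squares(lambda p:(proj(c,X(p),s)-uv).ravel(),[.514,-.098,.045],loss='soft_l1');p=r.x
print(p,(proj(c,X(p),s)-uv).round(1).tolist())
for i in range(4):
    y=.067*(i-1.5);print(i,p[0]+np.cos(p[2])*.011-np.sin(p[2])*y,p[1]+np.sin(p[2])*.011+np.cos(p[2])*y)
print('packed',unproj(c,np.array([[355,225]])/2.6+[180,0],.0875,s))
e=unproj(c,uv,.04,s);print(np.arctan2(-(e[4]-e[2])[0],(e[4]-e[2])[1]))
E
```

```text
[ 0.51172066 -0.09871155  0.04791488] [[-0.9, 1.4], [1.4, 1.2], [0.5, -0.1], [0.0, -0.3], [-0.5, -0.8], [1.1, -0.4], [0.4, 0.2], [-1.9, 1.0], [-0.2, -2.1]]
0 0.5275216379875871 -0.19856934628925177
1 0.5243125692336562 -0.13164624207454467
2 0.5211035004797252 -0.06472313785983758
3 0.5178944317257943 0.0021999663548695064
packed [[ 0.52375694 -0.13218422  0.0875    ]]
0.03790253984455929
```

```bash
python3 - <<'E'
from h import *
go([(.5275,-.1985,.2,2.6),(.5275,-.1985,.14,2.6)])
E
```

```text
row [ 0.0538 -0.0012  0.1307] -0.3 for (0.5275, -0.1985, 0.2, 2.6)
row [ 0.0537 -0.0011  0.1907] -0.3 for (0.5275, -0.1985, 0.14, 2.6)
```

Request:
jog_arm --pt "0.03 0 0.04 0 0.5" --pt "0.0537 -0.001 0.08 0 0.5" --pt "0.0537 -0.001 0.12 0 0.5" --pt "0.0537 -0.001 0.16 0 0.5" --pt "0.0537 -0.001 0.19 0 0.5" --pt "0.0537 -0.001 0.19 0 0.5" --pt "0.0537 -0.001 0.19 0 0.5"

```text
time_s: 6.25
tool_pos: [0.5284, -0.1985, 0.143]
ee_rot: [0.693, 0.721, 0.0, -0.0]
wrist_force: [-0.0, -0.2, -0.5]
opening: 0.618
gripper_force: 20.0
```

```bash
python3 - <<'E'
from h import *
go([(.5275,-.1985,.078,2.6)])
E
```

```text
row [ 0.     -0.0009  0.065 ] -0.3 for (0.5275, -0.1985, 0.078, 2.6)
```

Request:
jog_arm --pt "0 -0.001 0.012 0 0.5" --pt "0 -0.001 0.024 0 0.5" --pt "0 -0.001 0.036 0 0.5" --pt "0 -0.001 0.045 0 0.5" --pt "0 -0.001 0.053 0 0.5" --pt "0 -0.001 0.059 0 0.5" --pt "0 -0.001 0.062 0 0.5" --pt "0 -0.001 0.062 0 0.5"

```text
time_s: 7.05
tool_pos: [0.5272, -0.1998, 0.0802]
ee_rot: [0.693, 0.721, -0.0, -0.0]
wrist_force: [-0.6, -0.2, -1.3]
opening: 0.614
gripper_force: 20.0
```

Request:
jog_arm --pt "0 0 0.002 0 0.5" --pt "0 0 0.004 0 0.5" --pt "0 0 0.004 0 0.5" --pt "0 0 0.004 0 0.9" --pt "0 0 0.004 0 0.9" --pt "0 0 0.004 0 0.9" --pt "0 0 0.004 0 0.9" --pt "0 0 -0.03 0 0.9" --pt "0 0 -0.07 0 0.9" --pt "0 0 -0.12 0 0.9" --pt "0 0 -0.12 0 0.9"

```text
time_s: 8.15
tool_pos: [0.5307, -0.2005, 0.2076]
ee_rot: [0.693, 0.721, 0.002, 0.005]
wrist_force: [1.3, 0.4, 0.7]
opening: 0.9
gripper_force: 0.0
```

```bash
python3 - <<'E'
from h import *
go([(.48,.05,.2,25),(.424,.271,.2,25)])
E
```

```text
row [ 0.2523 -0.0409  0.0061] -22.8 for (0.48, 0.05, 0.2, 25)
row [ 0.4753 -0.0882  0.0047] -22.8 for (0.424, 0.271, 0.2, 25)
```

Request:
jog_arm --pt "0.05 -0.009 0 -5 0.9" --pt "0.1 -0.018 0 -10 0.9" --pt "0.15 -0.027 0 -15 0.9" --pt "0.2 -0.036 0 -20 0.9" --pt "0.25 -0.045 0 -23 0.9" --pt "0.3 -0.054 0 -23 0.9" --pt "0.35 -0.063 0 -23 0.9" --pt "0.4 -0.073 0 -23 0.9" --pt "0.45 -0.083 0 -23 0.9" --pt "0.475 -0.088 0.004 -23 0.9" --pt "0.475 -0.088 0.004 -23 0.9" --pt "0.475 -0.088 0.004 -23 0.9"

```text
time_s: 9.35
tool_pos: [0.4205, 0.2719, 0.1963]
ee_rot: [0.535, 0.845, -0.0, -0.0]
wrist_force: [0.6, -0.7, 0.2]
opening: 0.903
gripper_force: 0.0
```

```bash
python3 - <<'E'
from h import *
go([(.424,.271,.071,25)])
E
```

```text
row [-0.0023  0.0028  0.1253] 0.3 for (0.424, 0.271, 0.071, 25)
```

Request:
jog_arm --pt "-0.001 0.001 0.03 0 0.9" --pt "-0.001 0.001 0.06 0 0.9" --pt "-0.001 0.001 0.075 0 0.9" --pt "-0.001 0.001 0.075 0 0.9" --pt "-0.001 0.001 0.075 0 0.9"

```text
time_s: 9.85
tool_pos: [0.4228, 0.2707, 0.1223]
ee_rot: [0.536, 0.844, 0.0, 0.0]
wrist_force: [0.3, -0.3, -0.2]
opening: 0.899
gripper_force: 0.0
```

```bash
python3 - <<'E'
from h import *
print(sense()['tool_pos']);go([(.424,.271,.071,25)])
E
```

```text
[0.42275287 0.27067856 0.12233099]
row [-0.0002  0.0012  0.0513] 0.2 for (0.424, 0.271, 0.071, 25)
```

Request:
jog_arm --pt "0 0.001 0.025 0 0.9" --pt "0 0.001 0.045 0 0.9" --pt "0 0.001 0.051 0 0.9" --pt "0 0.001 0.051 0 0.9" --pt "0 0.001 0.051 0 0.5" --pt "0 0.001 0.051 0 0.5" --pt "0 0.001 0.051 0 0.5" --pt "0 0.001 0.051 0 0.5" --pt "0 0.001 0.051 0 0.5" --pt "0 0.001 0.02 0 0.5" --pt "0 0.001 -0.03 0 0.5" --pt "0 0.001 -0.075 0 0.5"

```text
time_s: 11.05
tool_pos: [0.4224, 0.2713, 0.1979]
ee_rot: [0.535, 0.845, -0.0, -0.001]
wrist_force: [1.0, 0.4, -1.6]
opening: 0.613
gripper_force: 20.0
```

```bash
python3 - <<'E'
from h import *
print(sense()['tool_pos']);go([(.518,.0025,.2,2.6)])
E
```

```text
[0.42236762 0.27129449 0.19791228]
row [-0.2839 -0.0283 -0.0022] 22.7 for (0.518, 0.0025, 0.2, 2.6)
```

Request:
jog_arm --pt "-0.05 -0.008 0 4 0.5" --pt "-0.099 -0.015 0 8 0.5" --pt "-0.148 -0.023 0 12 0.5" --pt "-0.197 -0.031 0 16 0.5" --pt "-0.246 -0.038 0 20 0.5" --pt "-0.295 -0.046 0 22.7 0.5" --pt "-0.33 -0.051 0 22.7 0.5" --pt "-0.346 -0.054 0 22.7 0.5" --pt "-0.346 -0.054 0.02 22.7 0.5" --pt "-0.346 -0.054 0.04 22.7 0.5" --pt "-0.346 -0.054 0.04 22.7 0.5" --pt "-0.346 -0.054 0.04 22.7 0.5"

```text
time_s: 12.25
tool_pos: [0.5215, -0.0639, 0.1567]
ee_rot: [0.691, 0.723, -0.0, -0.0]
wrist_force: [-0.1, 0.6, -1.5]
opening: 0.615
gripper_force: 20.0
```

```bash
python3 - <<'E'
from h import *
print(sense()['tool_pos']);go([(.521,-.0645,.0765,2.6)])
E
```

```text
[ 0.52153316 -0.06393255  0.1567196 ]
row [-0.0006 -0.0005  0.0802] -0.0 for (0.521, -0.0645, 0.0765, 2.6)
```

Request:
jog_arm --pt "-0.001 0 0.02 0 0.5" --pt "-0.001 0 0.04 0 0.5" --pt "-0.001 0 0.055 0 0.5" --pt "-0.001 0 0.066 0 0.5" --pt "-0.001 0 0.075 0 0.5" --pt "-0.001 0 0.08 0 0.5" --pt "-0.001 0 0.081 0 0.5" --pt "-0.001 0 0.081 0 0.5"

```text
time_s: 13.05
tool_pos: [0.5222, -0.0656, 0.076]
ee_rot: [0.691, 0.723, 0.0, 0.0]
wrist_force: [0.3, -0.6, -2.2]
opening: 0.617
gripper_force: 20.0
```

Request:
jog_arm --pt "0 0 0.001 0 0.9" --pt "0 0 0.001 0 0.9" --pt "0 0 0.001 0 0.9" --pt "0 0 0.001 0 0.9" --pt "0 0 -0.03 0 0.9" --pt "0 0 -0.07 0 0.9" --pt "0 0 -0.12 0 0.9" --pt "0.04 0 -0.13 0 0.9" --pt "0.09 0 -0.13 0 0.9" --pt "0.14 0 -0.13 0 0.9" --pt "0.19 0 -0.13 0 0.9"

```text
time_s: 14.15
tool_pos: [0.5132, 0.1257, 0.2061]
ee_rot: [0.692, 0.722, 0.0, 0.001]
wrist_force: [1.0, -0.2, 0.5]
opening: 0.898
gripper_force: 0.0
```

```bash
python3 - <<'E'
from h import *
print(sense()['tool_pos']);go([(.507,.256,.2,2.6),(.507,.256,.12,2.6)])
E
```

```text
[0.51321507 0.12570743 0.20607236]
row [ 0.1304 -0.0006  0.006 ] -0.1 for (0.507, 0.256, 0.2, 2.6)
row [ 0.1305 -0.0007  0.086 ] -0.1 for (0.507, 0.256, 0.12, 2.6)
```

Request:
jog_arm --pt "0.05 0 0 0 0.9" --pt "0.1 0 0.005 0 0.9" --pt "0.13 0 0.04 0 0.9" --pt "0.13 0 0.07 0 0.9" --pt "0.13 0 0.085 0 0.9" --pt "0.13 0 0.085 0 0.9" --pt "0.13 0 0.085 0 0.9"

```text
time_s: 14.85
tool_pos: [0.5084, 0.2533, 0.1215]
ee_rot: [0.692, 0.722, 0.0, 0.0]
wrist_force: [0.2, -0.7, 0.3]
opening: 0.901
gripper_force: 0.0
```

```bash
python3 - <<'E'
from h import *
print(sense()['tool_pos']);go([(.507,.256,.071,2.6)])
E
```

```text
[0.50844292 0.2532665  0.12146399]
row [ 0.0028 -0.0014  0.0505] -0.2 for (0.507, 0.256, 0.071, 2.6)
```

Request:
jog_arm --pt "0.002 -0.001 0.025 0 0.9" --pt "0.002 -0.001 0.045 0 0.9" --pt "0.002 -0.001 0.051 0 0.9" --pt "0.002 -0.001 0.051 0 0.9" --pt "0.002 -0.001 0.051 0 0.5" --pt "0.002 -0.001 0.051 0 0.5" --pt "0.002 -0.001 0.051 0 0.5" --pt "0.002 -0.001 0.051 0 0.5" --pt "0.002 -0.001 0.051 0 0.5" --pt "0.002 -0.001 0.02 0 0.5" --pt "0.002 -0.001 -0.03 0 0.5" --pt "0.002 -0.001 -0.075 0 0.5"

```text
time_s: 16.05
tool_pos: [0.5059, 0.2559, 0.1969]
ee_rot: [0.691, 0.723, -0.001, -0.0]
wrist_force: [0.7, 0.6, -2.2]
opening: 0.614
gripper_force: 20.0
```

```bash
python3 - <<'E'
from h import *
print(sense()['tool_pos']);go([(.518,.0025,.2,2.6)])
E
```

```text
[0.50591458 0.25588386 0.19688823]
row [-0.2537  0.0007 -0.0031] -0.0 for (0.518, 0.0025, 0.2, 2.6)
```

Request:
jog_arm --pt "-0.05 0 0 0 0.5" --pt "-0.1 0 0 0 0.5" --pt "-0.15 0 0 0 0.5" --pt "-0.2 0 0 0 0.5" --pt "-0.24 0 0 0 0.5" --pt "-0.254 0.0005 0.01 0 0.5" --pt "-0.254 0.0005 0.03 0 0.5" --pt "-0.254 0.0005 0.04 0 0.5" --pt "-0.254 0.0005 0.04 0 0.5" --pt "-0.254 0.0005 0.04 0 0.5"

```text
time_s: 17.05
tool_pos: [0.5183, 0.0033, 0.1558]
ee_rot: [0.691, 0.723, 0.0, -0.0]
wrist_force: [0.0, -0.3, -0.8]
opening: 0.617
gripper_force: 20.0
```

```bash
python3 - <<'E'
from h import *
print(sense()['tool_pos']);go([(.518,.0025,.0765,2.6)])
E
```

```text
[0.51829985 0.00331423 0.15576255]
row [-0.0008 -0.0003  0.0793] 0.0 for (0.518, 0.0025, 0.0765, 2.6)
```

Request:
jog_arm --pt "-0.001 0 0.02 0 0.5" --pt "-0.001 0 0.04 0 0.5" --pt "-0.001 0 0.055 0 0.5" --pt "-0.001 0 0.066 0 0.5" --pt "-0.001 0 0.075 0 0.5" --pt "-0.001 0 0.08 0 0.5" --pt "-0.001 0 0.08 0 0.5" --pt "-0.001 0 0.08 0 0.5"

```text
time_s: 17.85
tool_pos: [0.5186, 0.0013, 0.076]
ee_rot: [0.691, 0.723, 0.0, 0.0]
wrist_force: [0.0, 0.3, -0.8]
opening: 0.615
gripper_force: 20.0
```

Request:
jog_arm --pt "0 0 0.001 0 0.9" --pt "0 0 0.001 0 0.9" --pt "0 0 0.001 0 0.9" --pt "0 0 0.001 0 0.9" --pt "0 0 -0.03 0 0.9" --pt "0 0 -0.07 0 0.9" --pt "0 0 -0.12 0 0.9" --pt "-0.04 0 -0.15 0 0.9" --pt "-0.08 0 -0.18 0 0.9" --pt "-0.13 0 -0.2 0 0.9" --pt "-0.18 0 -0.23 0 0.9" --pt "-0.22 0 -0.26 0 0.9"

```text
time_s: 19.05
tool_pos: [0.5269, -0.2109, 0.3293]
ee_rot: [0.692, 0.722, -0.0, -0.0]
wrist_force: [1.5, -0.4, 0.5]
opening: 0.901
gripper_force: 0.0
```

```bash
python3 - <<'E'
from h import *
import pickle
s=sense();print(s['tool_pos']);s,c=snap('wrist','w3.png');pickle.dump((s,c),open('w3.pkl','wb'));print(s['dq'].round(3))
cv2.imwrite('pics/w3c.png',cv2.resize(c['image'][0:230,180:486,::-1],None,fx=2.6,fy=2.6,interpolation=cv2.INTER_CUBIC))
E
```

```text
[ 0.52689891 -0.21087686  0.32929405]
[ 0.302  0.236  0.259 -0.863  0.079  0.628  0.628]
```

View pics/w3c.png

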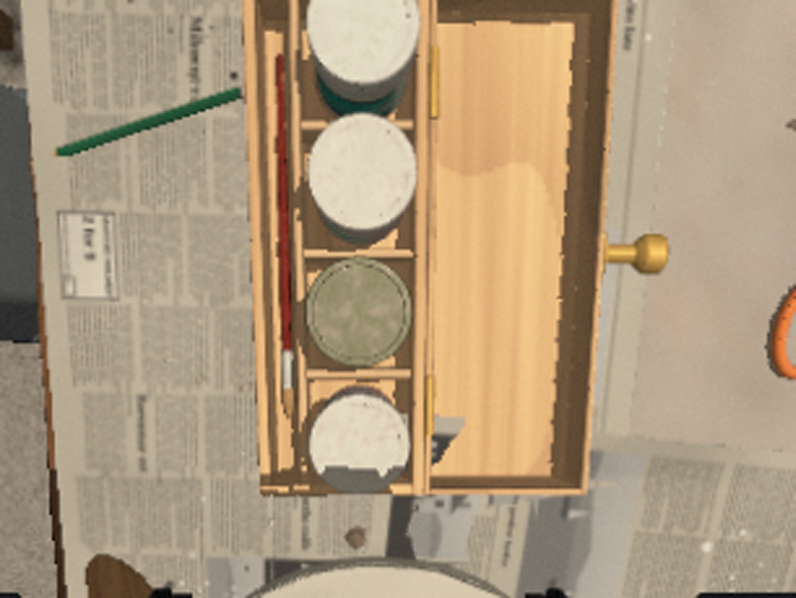

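All four jars stand upright in their cells, with caps at (362,30), (362,172), (358,312) and (358,440). The pull button is at (650,253). Next is the lid.

```bash
python3 - <<'E'
from h import *
import pickle
d=pickle.load(open('d0.pkl','rb'))
s,c=pickle.load(open('w3.pkl','rb'))
s=sense();print(s['tool_pos'],s['qpos'].round(2))
print('pull w2',unproj(pickle.load(open('w2.pkl','rb'))[1],np.array([[655,172]])/2.6+[180,0],.032,pickle.load(open('w2.pkl','rb'))[0]))
print('bucket',unproj(d['side'][1],[(325,385),(360,368)],.1))
yaw=.0479;o=np.array([.5117,-.0987]);u=np.array([np.cos(yaw),np.sin(yaw)])
for th in (3.1,2.8,2.4,2,1.57,1.2,.8,.4,.2,0):
    r=.049-.128*np.cos(th)+.016*np.sin(th);print(th,o+u*r,.048+.128*np.sin(th)+.016*np.cos(th))
go([(.688,-.09,.2,-87.4),(.688,-.09,.2,92.6)])
E
```

```text
[ 0.52721287 -0.21946952  0.33376559] [ 0.78  0.18 -0.54  1.5   0.09  1.49  0.28]
pull w2 [[ 0.69121753 -0.08865415  0.032     ]]
bucket [[ 0.83869203 -0.03685433  0.1       ]
 [ 0.83814349  0.02171018  0.1       ]]
3.1 [ 0.68905094 -0.09019839] 0.037336162387088714
2.8 [ 0.68646359 -0.09032242] 0.07580292576925733
2.4 [ 0.66571695 -0.09131694] 0.1226609876618874
2 [ 0.62838157 -0.09310667] 0.15773172124893298
1.57 [ 0.57652363 -0.09559257] 0.1760127006426466
1.2 [ 0.52921073 -0.09786059] 0.17309872707543172
0.8 [ 0.48303216 -0.10007424] 0.15096888698469357
0.4 [ 0.44910676 -0.10170051] 0.11258252371955343
0.2 [ 0.43851423 -0.10220828] 0.0891107395872277
0 [ 0.43279061 -0.10248265] 0.064
row [0.1245 0.1647 0.1337] 89.4 for (0.688, -0.09, 0.2, -87.4)
row [0.1245 0.1647 0.1337] -90.6 for (0.688, -0.09, 0.2, 92.6)
```

Request:
jog_arm --pt "0.02 0.03 0 8 0.5" --pt "0.04 0.06 0.01 16 0.5" --pt "0.06 0.09 0.03 25 0.5" --pt "0.09 0.12 0.05 33 0.5" --pt "0.12 0.15 0.08 42 0.5" --pt "0.1245 0.165 0.1 50 0.5" --pt "0.1245 0.165 0.12 59 0.5" --pt "0.1245 0.165 0.134 67 0.5" --pt "0.1245 0.165 0.134 76 0.5" --pt "0.1245 0.165 0.134 84 0.5" --pt "0.1245 0.165 0.134 89.4 0.5" --pt "0.1245 0.165 0.134 89.4 0.5"

```text
time_s: 20.3
tool_pos: [0.6869, -0.0767, 0.1944]
ee_rot: [1.0, 0.027, -0.0, -0.0]
wrist_force: [-0.1, -0.2, -0.2]
opening: 0.499
gripper_force: 0.0
```

```bash
python3 - <<'E'
from h import *
s=sense();print(s['tool_pos'],s['qpos'].round(2));go([(.689,-.09,.036,-87.4)])
E
```

```text
[ 0.68694201 -0.07674975  0.19439893] [ 0.3   0.47 -0.36  1.4   0.17  1.31 -1.58]
row [0.0014 0.0134 0.1584] 0.5 for (0.689, -0.09, 0.036, -87.4)
```

Request:
jog_arm --pt "0 0 0.03 0 0.5" --pt "0 0 0.06 0 0.5" --pt "0 0 0.09 0 0.5" --pt "0 0 0.09 0 0.5" --pt "0 0 0.09 0 0.5"

```text
time_s: 20.8
tool_pos: [0.6869, -0.077, 0.1049]
ee_rot: [1.0, 0.028, -0.0, -0.0]
wrist_force: [0.5, 0.8, 1.1]
opening: 0.499
gripper_force: 0.0
```

```bash
python3 - <<'E'
from h import *
s=sense();print(s['tool_pos'],s['qpos'].round(2));go([(.689,-.09,.036,-87.4)])
E
```

```text
[ 0.68691684 -0.07701022  0.10489598] [ 0.3   0.54 -0.35  1.49  0.2   1.15 -1.6 ]
row [0.0014 0.0131 0.0689] 0.6 for (0.689, -0.09, 0.036, -87.4)
```

Request:
jog_arm --pt "0.0015 0.013 0.01 0 0.5" --pt "0.0015 0.013 0.03 0 0.5" --pt "0.0015 0.013 0.05 0 0.5" --pt "0.0015 0.013 0.069 0 0.5" --pt "0.0015 0.013 0.069 0 0.5" --pt "0.0015 0.013 0.069 0 0.5"

```text
time_s: 21.4
tool_pos: [0.6899, -0.0909, 0.0366]
ee_rot: [1.0, 0.027, 0.001, 0.0]
wrist_force: [0.1, -0.4, 0.7]
opening: 0.497
gripper_force: 0.0
```

Request:
jog_arm --pt "0 0 0 0 0.1" --pt "0 0 0 0 0.1" --pt "0 0 0 0 0.1" --pt "0 0 0 0 0.1" --pt "0 0 0 0 0.1" --pt "0 0 0 0 0.1" --grip_force 20

```text
time_s: 22.0
tool_pos: [0.6896, -0.0906, 0.0362]
ee_rot: [1.0, 0.027, 0.0, 0.0]
wrist_force: [-0.3, -2.1, 4.5]
opening: 0.239
gripper_force: 20.0
```

```bash
python3 - <<'E'
from h import *
s=sense();p=np.array(s['tool_pos']);print(p,s['opening']*87)
R=Ro.from_quat(s['ee_rot']).as_matrix()
yaw=.0479;u=np.array([np.cos(yaw),np.sin(yaw),0])
P=lambda th:u*(-.128*np.cos(th)+.016*np.sin(th))+[0,0,.128*np.sin(th)+.016*np.cos(th)]
for th in np.r_[3.0:0.01:-.13,0]:print(round(th,2),((R.T@(P(th)-P(3.1)))).round(3).tolist())
E
```

```text
[ 0.6895932  -0.0905559   0.03620976] 20.812713488188532
3.0 [0.0, 0.0, -0.013]
2.87 [-0.001, 0.0, -0.03]
2.74 [-0.004, 0.0, -0.046]
2.61 [-0.01, -0.0, -0.062]
2.48 [-0.018, -0.0, -0.077]
2.35 [-0.027, -0.0, -0.091]
2.22 [-0.038, -0.0, -0.103]
2.09 [-0.051, -0.0, -0.114]
1.96 [-0.065, -0.0, -0.123]
1.83 [-0.08, -0.0, -0.13]
1.7 [-0.096, -0.001, -0.136]
1.57 [-0.113, -0.001, -0.139]
1.44 [-0.129, -0.001, -0.14]
1.31 [-0.146, -0.001, -0.139]
1.18 [-0.162, -0.001, -0.135]
1.05 [-0.178, -0.001, -0.13]
0.92 [-0.193, -0.001, -0.122]
0.79 [-0.207, -0.001, -0.113]
0.66 [-0.22, -0.001, -0.102]
0.53 [-0.231, -0.001, -0.089]
0.4 [-0.24, -0.001, -0.075]
0.27 [-0.248, -0.002, -0.06]
0.14 [-0.253, -0.002, -0.045]
0.0 [-0.257, -0.002, -0.027]
```

Request:
jog_arm --pt "0 0 -0.006 0 0.1" --pt "0 0 -0.013 0 0.1" --pt "-0.001 0 -0.03 0 0.1" --pt "-0.004 0 -0.046 0 0.1" --pt "-0.01 0 -0.062 0 0.1" --pt "-0.018 0 -0.077 0 0.1" --pt "-0.027 0 -0.091 0 0.1" --pt "-0.038 0 -0.103 0 0.1" --pt "-0.051 0 -0.114 0 0.1" --pt "-0.065 0 -0.123 0 0.1" --pt "-0.08 0 -0.13 0 0.1" --pt "-0.08 0 -0.13 0 0.1"

```text
time_s: 23.2
tool_pos: [0.6106, -0.0945, 0.169]
ee_rot: [1.0, 0.027, 0.003, 0.001]
wrist_force: [5.6, -1.2, 10.1]
opening: 0.238
gripper_force: 20.0
```

```bash
python3 - <<'E'
from h import *
s,c=snap('side','s2.png');cv2.imwrite('pics/s2c.png',cv2.resize(c['image'][130:360,120:420,::-1],None,fx=2.6,fy=2.6))
p=s['tool_pos'];print(p,s['opening'],s['wrist_force']);o=np.array([.5117,-.0987]);u=np.array([np.cos(.0479),np.sin(.0479)])
r=(p[:2]-o)@u-.049;h=p[2]-.048;print('radius',np.hypot(r,h),'th',np.arctan2(h,-r)-np.arctan2(.016,.128))
E
```

```text
[ 0.61058053 -0.09451256  0.16904166] 0.2384185563447006 [ 5.60159978 -1.24002654 10.14637073]
radius 0.13094978159522458 th 1.8379447038242476
```

View pics/s2c.png

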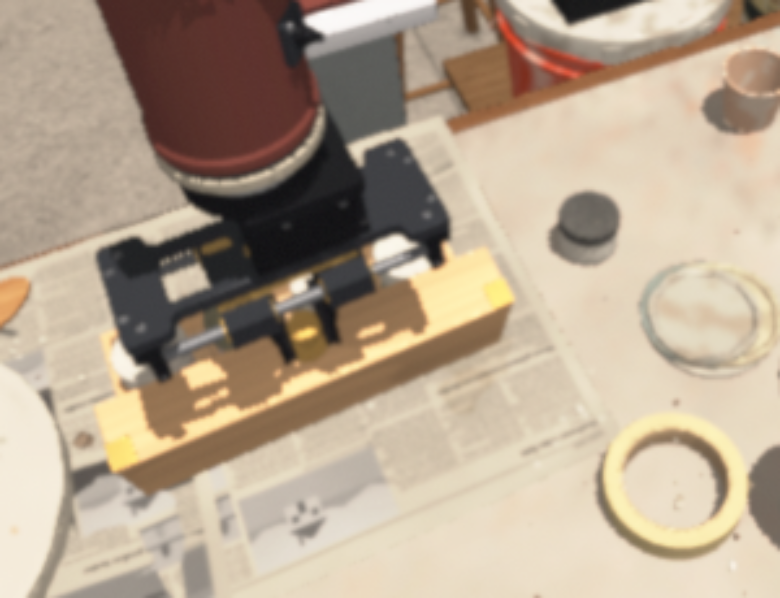

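The lid is following at about 1.84 rad, held by its pull at (310,335). The pot at (588,225) and the beaker have not moved.

Request:
jog_arm --pt "-0.016 0 -0.005 0 0.1" --pt "-0.033 -0.001 -0.008 0 0.1" --pt "-0.049 -0.001 -0.009 0 0.1" --pt "-0.066 -0.001 -0.008 0 0.1" --pt "-0.082 -0.001 -0.004 0 0.1" --pt "-0.098 -0.001 0.001 0 0.1" --pt "-0.113 -0.001 0.009 0 0.1" --pt "-0.127 -0.001 0.018 0 0.1" --pt "-0.14 -0.001 0.029 0 0.1" --pt "-0.151 -0.001 0.042 0 0.1" --pt "-0.16 -0.001 0.056 0 0.1" --pt "-0.16 -0.001 0.056 0 0.1"

```text
time_s: 24.45
tool_pos: [0.4461, -0.1026, 0.1078]
ee_rot: [1.0, 0.027, -0.003, 0.0]
wrist_force: [-8.1, -3.6, 3.9]
opening: 0.235
gripper_force: 20.0
```

```bash
python3 - <<'E'
from h import *
s=sense();p=s['tool_pos'];print(s['qpos'].round(2));o=np.array([.5117,-.0987]);u=np.array([np.cos(.0479),np.sin(.0479)])
r=(p[:2]-o)@u-.049;h=p[2]-.048;print('radius',np.hypot(r,h),'th',np.arctan2(h,-r)-np.arctan2(.016,.128))
go([(.4365,-.1024,.083,-87.4),(.433,-.1025,.064,-87.4)])
E
```

```text
[ 0.49  0.09 -0.38  2.05  0.04  1.01 -1.42]
radius 0.1293298161530576 th 0.3559572991603952
row [-0.0095 -0.0007  0.0248] 0.5 for (0.4365, -0.1024, 0.083, -87.4)
row [-0.0129 -0.0008  0.0438] 0.5 for (0.433, -0.1025, 0.064, -87.4)
```

Request:
jog_arm --pt "-0.006 -0.001 0.012 0 0.1" --pt "-0.0095 -0.001 0.025 0 0.1" --pt "-0.0115 -0.001 0.034 0 0.1" --pt "-0.0125 -0.001 0.042 0 0.1" --pt "-0.013 -0.001 0.046 0 0.1" --pt "-0.013 -0.001 0.047 0 0.1" --pt "-0.013 -0.001 0.047 0 0.1"

```text
time_s: 25.15
tool_pos: [0.432, -0.1033, 0.0609]
ee_rot: [1.0, 0.027, -0.004, 0.0]
wrist_force: [-12.5, -8.7, 0.1]
opening: 0.232
gripper_force: 19.7
```

Request:
jog_arm --pt "0 0 0 0 0.5" --pt "0 0 0 0 0.5" --pt "0 0 0 0 0.5" --pt "0 0 0 0 0.5" --pt "0 0 -0.03 0 0.5" --pt "0 0 -0.07 0 0.5" --pt "0 0 -0.12 0 0.5" --pt "0 0 -0.17 0 0.5" --pt "0 -0.05 -0.2 0 0.5" --pt "0 -0.1 -0.22 0 0.5" --pt "0 -0.15 -0.22 0 0.5" --pt "0 -0.2 -0.22 0 0.5"

```text
time_s: 26.35
tool_pos: [0.4262, 0.0888, 0.2838]
ee_rot: [1.0, 0.027, 0.001, 0.0]
wrist_force: [0.3, 0.7, 0.2]
opening: 0.499
gripper_force: 0.0
```

```bash
python3 - <<'E'
from h import *
s,c=snap('side','s3.png')
p=np.array([.5117,-.0987]);cc,ss=np.cos(.0479),np.sin(.0479)
def W(x,y,z): return [p[0]+cc*x-ss*y,p[1]+ss*x+cc*y,z]
im=cv2.resize(c['image'][160:360,130:390,::-1],None,fx=3,fy=3,interpolation=cv2.INTER_CUBIC)
for X in [(-.049,-.1385,.094),(-.049,.1385,.094),(.049,.1385,.094),(.049,-.1385,.094),(-.128+.049,0,.064)]:
    q=(proj(c,[W(*X)])[0]-[130,160])*3;cv2.circle(im,tuple(int(v) for v in q),4,(0,0,255),1)
cv2.imwrite('pics/s3c.png',im)
E
```

```text
(no output)
```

View pics/s3c.png

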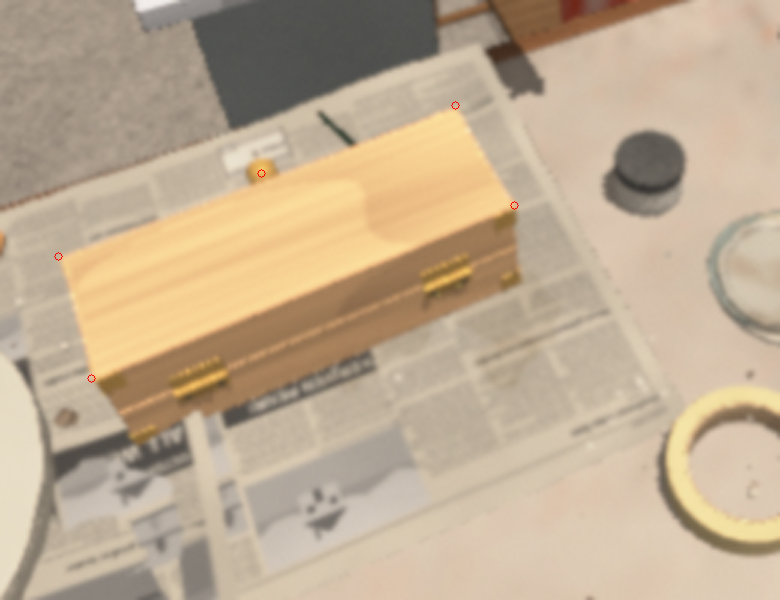

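The lid is shut: its corners at (63,257), (455,110), (514,208) and (97,378) and the pull at (261,170) all match the predicted shut position. The gripper is clear.

```bash
python3 -c "
from plant import *
print(job_done())"
```

```text
the job is handed in; nothing more can be done
None
```

The three loose jars stand upright in their own cells beside the packed one. The lid is shut, the pot and beaker did not visibly move, and I handed the job in at about 26 s; no verdict came back.

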